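# Move a coolant nozzle tube to the other push-in fitting

## Robot

A 6-joint arm with a two-finger parallel gripper is mounted at the origin on the work surface. World frame = base frame: x ahead of the robot, y to its left, z up, the work surface at z = 0. Lengths are in m, angles in rad, forces in N, time in s.
With the tool pointing down it reaches from about 0.35 to 0.975 m from the base axis. Payload 4.9 kg.
Tool frame: the origin (TCP) lies at the very end of the fingers, on their centre line; the grasp point (between the pads) lies 19 mm behind it (manip.grasp_offset is the distance from the TCP to the grasp point, in m); z points along the fingers, y is the line along which they close (so a half turn about z gives the same grasp; the last joint's range is limited). The gripper opens to 85 mm and grips with 20 to 120 N. Pads are 22 mm wide; open, the fingers measure 114 mm over their backs; the gripper's body (76 mm by 85 mm) begins 54 mm behind the grasp point. The pads swing forward as they close: fully open they stand 13 mm farther back than shut.
Start: joints at [-1.379, 0.053, 1.613, -0, 1.476, -0.119], TCP at [0.191, -0.595, 0.231] pointing down, gripper open.
Joint ranges: [-3.01, 3.01], [-1.01, 2.22], [0.06, 2.58], [-1.02, 4.17], [0.09, 2.62], [-3.14, 3.14]. Speed limits (rad/s): [2.57, 2.57, 3.14, 3.14, 3.14, 3.14].

## Interface

Orientations are given as a unit quaternion [w, x, y, z].
In Python, from plant import manip, eyes, job_done, models gives the robot as it stands.
- The arm moves only by the tool servo_tool, never from a script. Its argument "motion" is one flat list of numbers, 5 for each row, row after row: the opening, from -1 (shut) to 1 (fully open), then the shift along the tool's x, y, z normalised to -1 to 1, where 1 is 120 mm, then the turn about the tool's z normalised to -1 to 1, where 1 is 45 degrees. A call has 1 to 5 rows; each row is the pose to reach, as a shift and turn from the pose commanded when the call began, along the tool's axes at that moment; what a row does not reach only later rows make up. A row lasts 1/8 s, in which the tool goes at most 62.5 mm and 10.7 degrees, less where a joint would pass 70% of its speed; a pose out of reach is approached as far as the arm can. A call with a number of a shift or a turn outside -1 to 1 is refused whole. A call with a gripper value outside its range is refused whole. The fingers move at their own pace and stop on an object; the grip force is fixed at half the most. Time passes only in rows, so rows that repeat a pose let the fingers close. It gives the time, the measured TCP pose, the force, the opening and the grip force at its end, in the units of the state.
- manip.state(): the state, without advancing time (a new reading comes with each control period).
- eyes.grab_frame(name): name is "side" or "top" or "wrist"; returns (picture, depth): 420x560x3 uint8, red, green, blue; 420x560 float32, m along the optical axis (not along the pixel's ray), 0 where there is no reading.
- eyes.camera_params(name): a dict with "fov_y" (degrees; the focal length in pixels is half the picture's height over the tangent of half this angle, whatever the lens; pixels are square), "cx", "cy" (the principal point, pixels), "pose" (4x4, takes a point from camera to world coordinates); the wrist camera has in their place "T_tool_cam" (4x4, takes a point from camera to tool coordinates, whose origin is the TCP and whose axes are the flange's). Camera axes: x right, y up, looking along -z (the intrinsics and any distortion apply to the point x, -y, -z); pixel columns grow to the right and rows downward; lengths in m; the calibration is good to about 2 mm. A picture is of the moment at which its call begins: read the wrist's pose just before it. camera_params takes no time and is no camera call.
- job_done(): hands the job in; it is judged then, once.
Trained networks look in the newest picture that a camera, given by its name, has taken for a name from the list of things; names that differ only in an ending like _2 or _b are one class to them, and where a whole thing is asked for, a point or a joint stands for the part that bears it (a point fixed in the world has none). Each returns a list of dicts, best first, with "p" (0 to 1); they miss things now and then, are a little off and sometimes report something else, mostly with a low value. They report only what shows in the picture. A call takes as long as a camera call. They do not tell look-alikes from the thing itself.
- models.regions_of(camera, label): "mask" (420x560 bool, what is visible of it) and "pixel" ([column, row] in pixels, amid what is visible of it).
The state is a dict: "time": time; "joint_pos": joint angles; "joint_vel": joint speeds; "joint_efforts": joint torques, N m; "tool_pos": TCP position; "tool_rot": TCP orientation; "contact_force": force on the tool from outside, world axes, zero at the start; "ft_torque": the same for the moment, N m; "gripper_width": opening from 0.0 (shut) to 1.0 (fully open); "grasp_force": force on a finger pad.
Only numpy, scipy, OpenCV 4.12 (cv2) and the standard library are available. Lean on these libraries where they do the work, as an engineer would, in place of code of your own. Each camera call takes 0.05 s, during which the arm holds its last target. There are 200 camera calls.

## Task

On the tool-prep bench, release the steel nozzle tube from the push-in fitting that holds it by pressing that fitting's spring ring straight down, and draw the tube out. Then push it upright, foot first, into the other, empty fitting until it goes past the grip and locks, and let go. Feel your way and never force the tube or the fittings, and leave the things around them where they are.

Things in the scene. Friction and masses are not known exactly. Their poses are not given: they have to be found in the camera images.
- fitting_a: The push-in fitting that holds the tube at the start: an aluminium block 60 x 60 x 62 mm, bolted to the bench on a thin square base plate, with a vertical bore 17.2 mm wide that opens upward. Origin at the centre of its underside on the bench, z up along the bore axis.
- fitting_b: The empty push-in fitting: the same block and bore (mouth in the block 62 mm up), on a thin round base plate of 120 mm. Origin at the centre of its underside on the bench, z up along the bore. Inside, a spring grip meets the tube's foot 34 to 50 mm above the origin. How deep grip and stop sit varies over 16 mm, cannot be seen and must be felt.
- ring_a (a joint): How far the release ring of fitting_a is pushed down: 0 up, 0.005 m fully down on its stop. Spring: 4 N to start, 7 N at the bottom. Over 40 N damages it. Fully down, the grip opens and a weak spring lifts the tube 11 mm (foot 27 mm above the bench); it stays up once the ring is let go, to be gripped and drawn straight up.
- ring_a_top (a point): Centre of the top face of the release ring of fitting_a: a dark steel flange 47 mm outside, 20 mm hole, 5 mm thick, top 72 mm above the bench when up. The tube stands up through it: press the flange on both sides of the tube with the fingers part open (gap about 25 to 32 mm).
- ring_b_top (a point): Centre of the top face of the same ring on fitting_b; the tube goes in through its 20 mm hole.
- tube_mid (a point): The nozzle tube, rigid steel, about 0.1 kg, 104 mm long: barrel 16 mm in diameter, tapering to 9 mm over the top 10 mm, a groove from 16 to 23 mm above the foot. Point on its axis, half-way up, 52 mm above the foot; z runs from foot to nozzle. At the start it stands upright in fitting_a with 48 mm above the ring. Grip it high, tips 62 to 72 mm above the foot, or they hit the ring of fitting_b.
- tube_foot (a point): Centre of the tube's lower end face, chamfered from 10 to 16 mm diameter over 7 mm. From first touch of the grip in fitting_b it must be pushed about 18 mm farther, with 8 to 14 N, to lock; 2 mm on is a hard stop. Keep the push under 20 N: 40 N of contact force, side forces included, damages the fitting. Locked, it is 14 to 33 mm above the origin of fitting_b; not locked, it springs up again.
- toolholder: Bystander: loose steel tool holder, 62 mm across, 85 mm high; origin at its underside.
- spanner: Bystander: loose wrench 160 mm long lying on the bench.
- tub: Bystander: loose black open tub 100 x 70 x 35 mm; origin at its underside.
- oil: Bystander: loose white can 44 mm across, 100 mm high; origin at its underside.
- pawl_b0 (a joint): One of the four grip jaws inside fitting_b, how far it is spread from closed (m): 0 with nothing in it or closed into the tube's groove, about 0.002 while the tube's foot or barrel spreads it. It tells nothing about depth.
Not all that is in view belongs to the job. What is shaped like the fitting_b but purple is not meant.

How it is judged:
On the way, in this order (a step that is already met when the one before it is completed fails the run):
1. the tube is released and drawn clear above the ring of the first fitting (z of tube_foot in the frame of fitting_a above 0.076 m), for 0.1 s.
2. the tube is pushed home and locked in the other fitting (horizontal distance between tube_foot and fitting_b below 0.003 m and z of tube_foot in the frame of fitting_b below 0.033 m and value of joint pawl_b0 below 0.0008 m), for 0.2 s.
At the end, for the whole second after the job is handed in: The tube stands locked in fitting_b: its foot within 3 mm of the bore axis and under 33 mm above the origin of fitting_b, the jaw closed (pawl_b0 under 0.8 mm), upright within 0.08 rad, at rest and released; ring_a has sprung back up (under 1.2 mm) (all of step 2 and value of joint ring_a below 0.0012 m and angle between tube_foot's own z axis and vertical below 0.08 rad and linear speed of tube below 0.02 m/s); the robot touches nothing.
It fails at once if the tube is forced in a fitting (over 40 N) (contact force between tube and fitting_a above 40 N or contact force between tube and fitting_b above 40 N).
It fails at once if a fitting or its ring is pressed by the gripper with more than 40 N (contact force between any of the arm, the fingers and fitting_a above 40 N or contact force between any of the arm, the fingers and fitting_b above 40 N).
It fails at once if a bystander is moved more than 30 mm (distance of any of toolholder, spanner, tub, oil from where it was at the start of the episode above 0.03 m).
It also fails if it takes over 51 s, if anything falls off the work surface, if the arm or the gripper's body presses on something with over 40 N, if the wrist force passes 120 N, or if a joint passes its speed limit or range.

## Working session

There is one attempt and no reset: what is moved stays moved. The work goes in short steps, Python scripts to look and compute and a tool call to move; the robot and the scene stay as the last step left them, time stands still between calls to the robot, and variables do not carry over. Pictures are saved under pics/ and viewed, at most 10 in all, crops included, and the job is handed in when it is done.

Besides the shell and the picture viewer there is one more tool, called after "Request:" as name(argument=value, ...), one argument or row to a line, values as JSON. servo_tool: Moves the arm, as the interface text tells. Its arguments: {"type":"object","properties":{"motion":{"type":"array","items":{"type":"number","minimum":-1,"maximum":1}}},"required":["motion"]}

```bash
mkdir -p pics; cat > h.py <<'E'
import numpy as np,cv2
from plant import manip,eyes,models,job_done
from scipy.spatial.transform import Rotation as R
def toolT():
    s=manip.state();T=np.eye(4);q=s["tool_rot"];T[:3,:3]=R.from_quat([q[1],q[2],q[3],q[0]]).as_matrix();T[:3,3]=s["tool_pos"];return T
def cloud(name):
    T=toolT();img,d=eyes.grab_frame(name);p=eyes.camera_params(name)
    P=T@np.array(p["T_tool_cam"]) if "T_tool_cam" in p else np.array(p["pose"])
    f=d.shape[0]/2/np.tan(np.radians(p["fov_y"])/2)
    v,u=np.mgrid[:d.shape[0],:d.shape[1]]
    uv=np.stack([(u-p["cx"])/f,(v-p["cy"])/f],-1)
    k=p.get("distortion",p.get("dist"))
    if k is not None:
        K=np.array([[f,0,p["cx"]],[0,f,p["cy"]],[0,0,1.]])
        uv=cv2.undistortPoints(np.stack([u,v],-1).reshape(-1,1,2).astype(np.float64),K,np.array(k,float)).reshape(uv.shape)
    X=np.stack([uv[...,0]*d,-uv[...,1]*d,-d],-1)
    W=X@P[:3,:3].T+P[:3,3]; W[d==0]=np.nan
    return img,d,W
def save(img,n): cv2.imwrite(f"pics/{n}.png",img[...,::-1])
E
python3 - <<'E'
from h import *
print({k:v for k,v in manip.state().items()})
for n in("top","side","wrist"):
    p=eyes.camera_params(n);print(n,{k:v for k,v in p.items() if k not in("T_tool_cam",)}, np.round(p.get("T_tool_cam",0),3).tolist())
ims=[]
for n in("top","side"):
    img,d,W=cloud(n);ims.append(img);np.save(n+"W.npy",W)
    for l in("fitting_a","fitting_b","ring_a_top","tube_mid"):
        for r in models.regions_of(n,l)[:4]:
            w=W[r["mask"]];w=w[~np.isnan(w[:,0])]
            if len(w): 
                t=np.percentile(w[:,2],95); tp=w[w[:,2]>t-.006]
                print(n,l,round(r["p"],2),r["pixel"],"med",np.round(np.median(w,0),3),"topz",round(t,3),"topc",np.round((tp.min(0)+tp.max(0))/2,3),len(w),"rgb",img[r["mask"]].mean(0).round())
save(cv2.resize(np.hstack(ims),(800,300)),"a");save(ims[0],"top")
E
```

```text
{'time': 0.0, 'joint_pos': array([-1.37896579e+00,  5.33698522e-02,  1.61433011e+00, -8.50357563e-06,
        1.47598800e+00, -1.18993063e-01]), 'joint_vel': array([-0.00122419, -0.00040269,  0.00136722, -0.00147121, -0.00060454,
        0.00100414]), 'joint_efforts': array([ 1.18922115e-03, -3.93677008e+01, -3.70177031e+01, -2.54681345e-04,
        6.94888717e-03,  7.45317152e-06]), 'tool_pos': array([ 0.191032  , -0.59442209,  0.23003339]), 'tool_rot': array([-1.04680362e-03,  9.87947268e-01,  1.54787269e-01, -4.23752089e-05]), 'contact_force': array([ 0.49394042, -0.05540809, -0.19940038]), 'ft_torque': array([ 0.0280399 , -0.01091328, -0.03905177]), 'grasp_force': 0.0, 'gripper_width': 1.003183714567309}
top {'fov_y': 54.137518741190476, 'cx': 285.7432632894362, 'cy': 205.34372532456814, 'pose': array([[ 1.17766826e-02,  9.89460479e-01, -1.44323490e-01,
         3.58088481e-01],
       [-9.99930005e-01,  1.18176626e-02, -5.73351991e-04,
        -9.03748377e-03],
       [ 1.13825718e-03,  1.44320140e-01,  9.89530394e-01,
         1.25996219e+00],
       [ 0.00000000e+00,  0.000000
[... 2316 characters left out ...]
 [0.51  0.08  0.012] topz 0.071 topc [0.514 0.103 0.071] 1331 rgb [135. 117. 105.]
side fitting_b 0.89 [277.4, 293.8] med [ 0.482 -0.205  0.012] topz 0.071 topc [ 0.49  -0.185  0.07 ] 1898 rgb [155. 142. 129.]
side fitting_b 0.86 [313.2, 185.0] med [0.662 0.103 0.018] topz 0.07 topc [0.674 0.075 0.075] 1240 rgb [128.  70. 121.]
side ring_a_top 0.53 [270.9, 281.5] med [ 0.485 -0.19   0.071] topz 0.073 topc [ 0.49  -0.187  0.071] 165 rgb [112.  99.  92.]
side tube_mid 0.63 [274.1, 274.5] med [ 0.489 -0.191  0.097] topz 0.119 topc [ 0.49  -0.189  0.118] 100 rgb [136. 116.  92.]
side tube_mid 0.18 [262.0, 186.4] med [0.515 0.101 0.071] topz 0.073 topc [0.514 0.103 0.071] 151 rgb [112.  98.  91.]
```

View pics/a.png

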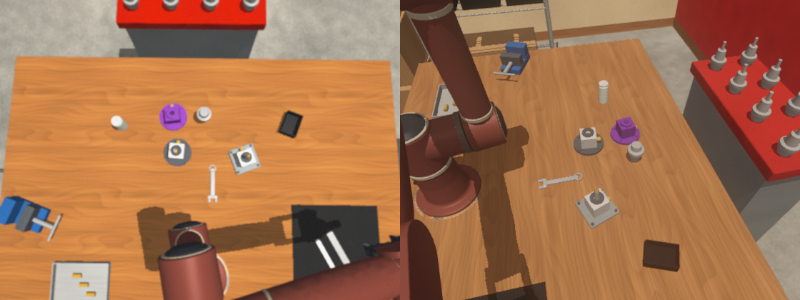

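View pics/top.png

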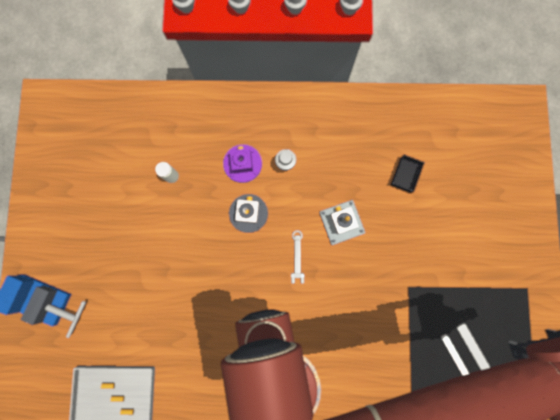

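Fitting_a, which holds the tube, is at about (0.49, -0.18), pixel (343, 219) in the top picture. Fitting_b, on its round grey plate, is at (0.514, 0.106), pixel (247, 211). The purple look-alike sits at (242, 162). I'm moving towards fitting_a.

Request:
servo_tool(
  motion=[-0.3,0.4,-0.35,0,0,-0.3,0.8,-0.7,0,0,-0.3,1,-0.85,0,0],
)

```text
time: 0.88
tool_pos: [0.2752, -0.4591, 0.2313]
tool_rot: [-0.0, 0.988, 0.155, 0.0]
contact_force: [0.3, -0.6, 0.4]
gripper_width: 0.377
grasp_force: 0.0
```

Request:
servo_tool(
  motion=[-0.3,0.4,-0.35,0,0,-0.3,0.8,-0.7,0,0,-0.3,1,-0.85,0,0],
)

```text
time: 1.25
tool_pos: [0.3583, -0.3251, 0.2315]
tool_rot: [0.0, 0.988, 0.156, 0.0]
contact_force: [0.8, -0.3, 0.6]
gripper_width: 0.346
grasp_force: 0.0
```

Request:
servo_tool(
  motion=[-0.3,0.4,-0.35,0,0,-0.3,0.7,-0.7,0,0,-0.3,0.75,-0.8,0,0,-0.3,0.75,-0.8,0,0],
)

```text
time: 1.75
tool_pos: [0.4136, -0.2083, 0.2315]
tool_rot: [0.0, 0.988, 0.156, 0.0]
contact_force: [-0.1, 0.2, -1.1]
gripper_width: 0.348
grasp_force: 0.0
```

```bash
cat >> h.py <<'E'
def ring(W,c,zlo,zhi,r=.05):
    "points around c in height band, -> circle fit of outline"
    m=(np.hypot(W[...,0]-c[0],W[...,1]-c[1])<r)&(W[...,2]>zlo)&(W[...,2]<zhi)
    p=W[m][:,:2]
    return p,cv2.minEnclosingCircle(p.astype(np.float32)*1000)
E
python3 - <<'E'
from h import *
img,d,W=cloud("wrist");np.save("w1.npy",W);save(img,"w1")
s=manip.state();print(s["time"],s["tool_pos"],s["tool_rot"],s["gripper_width"])
for z in((.066,.080),(.08,.105),(.105,.115),(.115,.13)):
    p,c=ring(W,(.491,-.182),*z);print(z,len(p),p.mean(0),c)
for l in("tube_mid","ring_a_top"):
    for r in models.regions_of("wrist",l)[:2]:
        w=W[r["mask"]];print(l,r["p"],r["pixel"],np.nanmedian(w,0),np.nanmin(w,0),np.nanmax(w,0))
E
```

```text
1.8 [ 0.41340155 -0.20904606  0.23143266] [ 4.24012402e-04  9.87949246e-01  1.54777598e-01 -5.37398204e-05] 0.34982156784226154
(0.066, 0.08) 2241 [ 0.49179729 -0.18391818] ((491.5398254394531, -183.95079040527344), 23.35184669494629)
(0.08, 0.105) 2 [ 0.48429956 -0.18649284] ((484.299560546875, -186.4928436279297), 2.2021210193634033)
(0.105, 0.115) 176 [ 0.49132033 -0.18418096] ((491.5464172363281, -183.9964141845703), 7.968014717102051)
(0.115, 0.13) 260 [ 0.4913698  -0.18398765] ((491.2673645019531, -184.00582885742188), 6.28872537612915)
tube_mid 0.8 [277.4, 91.3] [ 0.49139245 -0.18405549  0.11704195] [ 0.48358495 -0.1917365   0.07119086] [ 0.49987731 -0.17620327  0.12178629]
ring_a_top 0.66 [291.1, 88.7] [ 0.4920954  -0.18384024  0.07161603] [ 0.46855973 -0.20690464  0.06070751] [ 0.51485539 -0.16110227  0.07433032]
ring_a_top 0.61 [288.5, 93.5] [ 0.49338497 -0.18387751  0.01070386] [ 0.42278201 -0.25293556 -0.00161162] [ 0.55988944 -0.11460971  0.11098942]
```

View pics/w1.png

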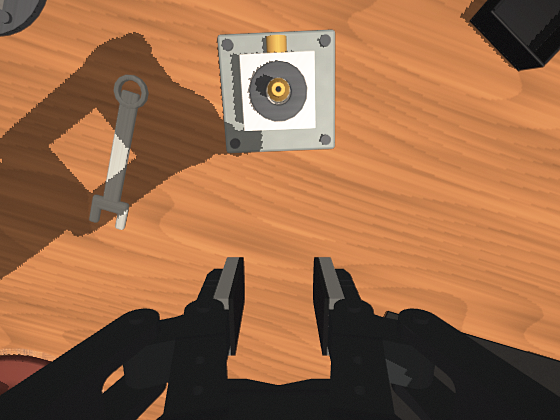

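The tube's axis is at (0.4914, -0.1840), at pixel (278, 90), centred between the fingers' columns, so I only need to shift along x and then descend.

Request:
servo_tool(
  motion=[-0.32,0.4,0,0,0,-0.32,0.68,0,0,0,-0.32,0.68,0,0.4,0,-0.32,0.68,0,0.7,0,-0.32,0.68,0,0.7,0],
)

```text
time: 2.52
tool_pos: [0.4887, -0.1836, 0.1435]
tool_rot: [-0.002, 0.988, 0.154, -0.003]
contact_force: [-0.9, -0.4, 0.8]
gripper_width: 0.339
grasp_force: 0.0
```

Request:
servo_tool(
  motion=[-0.32,0,0,0.25,0,-0.32,0,0,0.45,0,-0.32,0,0,0.5,0,-0.32,0,0,0.5,0],
)

```text
time: 3.02
tool_pos: [0.492, -0.1845, 0.0888]
tool_rot: [0.001, 0.988, 0.154, 0.001]
contact_force: [0.3, 1.1, -0.4]
gripper_width: 0.34
grasp_force: 0.0
```

Request:
servo_tool(
  motion=[-0.32,0,0,0.06,0,-0.32,0,0,0.11,0,-0.32,0,0,0.13,0,-0.32,0,0,0.15,0],
)

```text
time: 3.52
tool_pos: [0.4911, -0.1834, 0.0698]
tool_rot: [-0.0, 0.988, 0.155, -0.0]
contact_force: [-3.3, 1.8, 6.2]
gripper_width: 0.338
grasp_force: 3.0
```

Request:
servo_tool(
  motion=[-0.32,0,0,0.01,0,-0.32,0,0,0.02,0],
)

```text
time: 3.78
tool_pos: [0.4912, -0.1835, 0.0676]
tool_rot: [-0.0, 0.988, 0.155, -0.0]
contact_force: [-4.9, 1.2, 6.2]
gripper_width: 0.342
grasp_force: 3.1
```

Request:
servo_tool(
  motion=[-0.32,0,0,0.01,0,-0.32,0,0,0.02,0],
)

```text
time: 4.03
tool_pos: [0.4912, -0.1835, 0.0665]
tool_rot: [-0.0, 0.988, 0.155, -0.001]
contact_force: [-7.9, 3.7, 18.0]
gripper_width: 0.34
grasp_force: 8.9
```

Request:
servo_tool(
  motion=[-0.32,0,0,0.008,0,-0.32,0,0,0.008,0],
)

```text
time: 4.28
tool_pos: [0.4913, -0.1835, 0.0665]
tool_rot: [-0.0, 0.988, 0.155, -0.001]
contact_force: [-9.1, 4.8, 18.3]
gripper_width: 0.34
grasp_force: 9.3
```

Request:
servo_tool(
  motion=[-0.32,0,0,-0.02,0,-0.32,0,0,-0.1,0,-0.32,0,0,-0.24,0,-0.32,0,0,-0.24,0],
)

```text
time: 4.78
tool_pos: [0.4926, -0.1842, 0.0945]
tool_rot: [0.001, 0.988, 0.155, 0.002]
contact_force: [-0.1, 0.6, -0.1]
gripper_width: 0.337
grasp_force: 0.0
```

```bash
python3 - <<'E'
from h import *
s=manip.state();print(s["time"],s["tool_pos"],s["contact_force"])
img,d,W=cloud("wrist");save(img,"w2")
for z in((.066,.080),(.105,.115),(.118,.126),(.126,.15)):
    p,c=ring(W,(.4914,-.184),*z,r=.011)
    if len(p):print(z,len(p),p.mean(0),c)
E
```

```text
4.775 [ 0.4926436  -0.18423842  0.09452717] [-0.05951757  0.61100374 -0.07030465]
(0.066, 0.08) 458 [ 0.49628562 -0.18270052] ((491.4006652832031, -183.99237060546875), 10.991973876953125)
(0.105, 0.115) 443 [ 0.49782096 -0.1820262 ] ((492.457275390625, -183.5144805908203), 7.926089286804199)
(0.118, 0.126) 754 [ 0.49642319 -0.18224357] ((492.08428955078125, -183.73757934570312), 8.313085556030273)
(0.126, 0.15) 935 [ 0.49342639 -0.18324629] ((492.3479309082031, -183.45480346679688), 6.235748291015625)
```

View pics/w2.png

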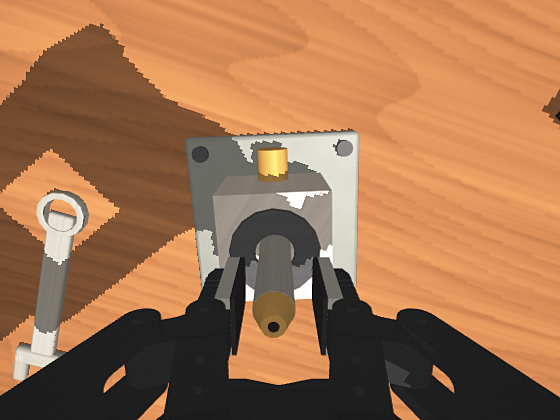

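The tube has risen: its nozzle, at pixel (273, 325), now reads above z = 126 mm and stands between the fingers. I'll grip it now.

Request:
servo_tool(
  motion=[-0.6,0,0,0,0,-0.7,0,0,0,0,-1,0,0,0,0,-1,0,0,0,0,-1,0,0,0,0],
)

```text
time: 5.45
tool_pos: [0.4909, -0.1832, 0.0919]
tool_rot: [-0.0, 0.988, 0.155, -0.0]
contact_force: [-0.6, 1.3, -0.8]
gripper_width: 0.166
grasp_force: 58.4
```

Request:
servo_tool(
  motion=[-1,0,0,-0.05,0,-1,0,0,-0.1,0,-1,0,0,-0.15,0],
)

```text
time: 5.82
tool_pos: [0.4913, -0.1836, 0.1109]
tool_rot: [0.0, 0.988, 0.155, 0.0]
contact_force: [0.4, 0.2, -2.1]
gripper_width: 0.16
grasp_force: 58.6
```

Request:
servo_tool(
  motion=[-1,0,0,-0.4,0,-1,0,0,-0.7,0,-1,0,0,-1,0,-1,0,0,-1,0],
)

```text
time: 6.32
tool_pos: [0.4932, -0.1847, 0.2351]
tool_rot: [0.003, 0.988, 0.155, 0.003]
contact_force: [0.9, 0.6, -0.6]
gripper_width: 0.171
grasp_force: 59.3
```

Request:
servo_tool(
  motion=[-1,0.05,-0.35,0,0,-1,0.08,-0.7,0,0,-1,0.1,-1,0,0],
)

```text
time: 6.7
tool_pos: [0.4649, -0.0643, 0.2286]
tool_rot: [-0.0, 0.988, 0.155, -0.001]
contact_force: [-0.5, 0.3, 0.4]
gripper_width: 0.167
grasp_force: 59.3
```

Request:
servo_tool(
  motion=[-1,0.05,-0.4,0,0,-1,0.1,-0.8,0,0,-1,0.15,-1,0,0,-1,0.15,-1.0,0,0],
)

```text
time: 7.2
tool_pos: [0.4456, 0.0553, 0.2289]
tool_rot: [-0.0, 0.988, 0.156, -0.001]
contact_force: [0.4, -0.2, -1.5]
gripper_width: 0.161
grasp_force: 59.3
```

Request:
servo_tool(
  motion=[-1,0,-0.2,0,0,-1,0,-0.24,0,0,-1,0,-0.24,0,0,-1,0,-0.24,0,0],
)

```text
time: 7.7
tool_pos: [0.4378, 0.0807, 0.2301]
tool_rot: [0.0, 0.988, 0.154, -0.0]
contact_force: [0.5, -0.2, -1.0]
gripper_width: 0.166
grasp_force: 59.3
```

```bash
python3 - <<'E'
from h import *
s=manip.state();print(s["time"],s["tool_pos"],s["tool_rot"],s["contact_force"])
img,d,W=cloud("wrist");save(img,"w3")
T=toolT()
for z in((.066,.080),(.058,.0655)):
    p,c=ring(W,(.514,.106),*z);print(z,len(p),p.mean(0),c)
for r in models.regions_of("wrist","tube_mid")[:3]:
    w=W[r["mask"]];w=w[~np.isnan(w[:,0])];t=(w-T[:3,3])@T[:3,:3]
    print(r["p"],r["pixel"],np.median(t,0))
t=(W-T[:3,3])@T[:3,:3]
m=(np.hypot(t[...,0],t[...,1])<.02)
for a in np.arange(-.04,.07,.01):
    q=t[m&(t[...,2]>a)&(t[...,2]<a+.01)]
    if len(q)>5:print(round(a,2),len(q),np.round(np.percentile(q,[2,50,98],axis=0)[:,:2].ravel()*1000,1))
print("foot",np.nanmax(t[m&(t[...,2]<.09)][:,2]))
E
```

```text
7.7 [0.43780653 0.08074453 0.23014354] [ 1.83783527e-04  9.88032078e-01  1.54248364e-01 -1.48001386e-04] [ 0.48092565 -0.19027721 -0.98227899]
(0.066, 0.08) 2284 [0.5164422  0.10407184] ((515.9645385742188, 103.83983612060547), 23.421972274780273)
(0.058, 0.0655) 2976 [0.51705057 0.10433111] ((516.21923828125, 103.99285888671875), 41.71321105957031)
0.66 [280.1, 285.8] [ 0.00639175  0.00098414 -0.02029721]
0.55 [282.9, 79.9] [0.08241792 0.00171098 0.15869492]
-0.04 2731 [ -9.5 -11.7   4.5   1.   11.4  13.7]
-0.03 1436 [ -7.9 -18.1   7.7   0.2  11.1  18.1]
-0.02 1108 [  4.5 -18.1   8.   -0.2  11.1  18. ]
-0.01 686 [  4.5 -16.9   8.    1.   11.   17.4]
0.0 284 [ 4.2 -5.9  7.6  1.   8.6  8.1]
0.01 245 [ 2.7 -6.3  7.5  1.   8.6  8.6]
0.02 218 [ 2.8 -6.2  7.6  1.   8.5  8.5]
0.03 184 [ 2.9 -6.3  7.4  1.5  8.6  8.6]
0.04 143 [ 2.  -6.4  6.4  1.5  8.5  8.6]
0.05 120 [ 2.2 -6.3  7.3  0.4  8.6  8.4]
foot 0.058217210764325865
```

View pics/w3.png

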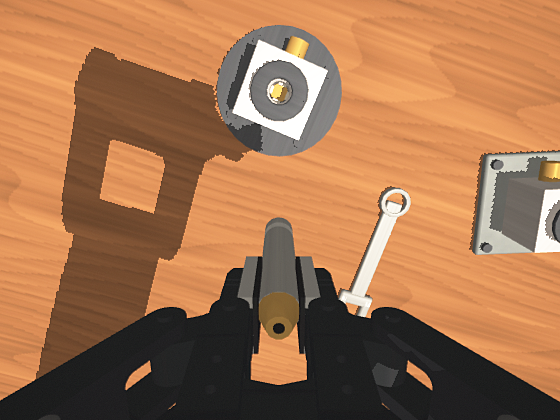

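Ring_b is at pixel (280, 90), at about (0.516, 0.104). The tube hangs straight in the grip, about (0.5, 1.1) mm from the tool axis as the camera sees it. That gives a move of x +81.3 mm and y +0.8 mm before descending.

Request:
servo_tool(
  motion=[-1,0.35,0.004,0,0,-1,0.6,0.007,0,0,-1,0.678,0.007,0.1,0,-1,0.678,0.007,0.4,0,-1,0.678,0.007,0.6,0],
)

```text
time: 8.43
tool_pos: [0.5139, 0.1052, 0.1556]
tool_rot: [-0.0, 0.988, 0.155, -0.002]
contact_force: [-0.3, -0.4, -1.0]
gripper_width: 0.163
grasp_force: 59.3
```

Request:
servo_tool(
  motion=[-1,0,0,0,0,-1,0,0,0.06,0,-1,0,0,0.12,0,-1,0,0,0.16,0],
)

```text
time: 8.93
tool_pos: [0.5155, 0.1056, 0.1393]
tool_rot: [0.0, 0.988, 0.155, 0.0]
contact_force: [0.1, 0.0, -0.5]
gripper_width: 0.169
grasp_force: 59.3
```

Request:
servo_tool(
  motion=[-1,0,0.005,0.03,0,-1,0,0.005,0.06,0,-1,0,0.005,0.09,0],
)

```text
time: 9.3
tool_pos: [0.5156, 0.1051, 0.1282]
tool_rot: [0.0, 0.988, 0.155, 0.0]
contact_force: [-0.1, -1.0, -0.5]
gripper_width: 0.166
grasp_force: 59.3
```

Request:
servo_tool(
  motion=[-1,0,0,0.03,0,-1,0,0,0.05,0,-1,0,0,0.05,0],
)

```text
time: 9.68
tool_pos: [0.5154, 0.1051, 0.1221]
tool_rot: [-0.0, 0.988, 0.155, -0.0]
contact_force: [0.2, -0.5, -1.3]
gripper_width: 0.168
grasp_force: 59.3
```

Request:
servo_tool(
  motion=[-1,0,0,0.02,0,-1,0,0,0.04,0,-1,0,0,0.04,0],
)

```text
time: 10.05
tool_pos: [0.5153, 0.1051, 0.1172]
tool_rot: [-0.0, 0.988, 0.155, -0.0]
contact_force: [0.1, -0.3, 0.1]
gripper_width: 0.164
grasp_force: 59.3
```

Request:
servo_tool(
  motion=[-1,0,0,0.02,0,-1,0,0,0.03,0,-1,0,0,0.03,0],
)

```text
time: 10.42
tool_pos: [0.5154, 0.1051, 0.1138]
tool_rot: [-0.0, 0.988, 0.155, -0.0]
contact_force: [0.4, -0.3, -0.9]
gripper_width: 0.169
grasp_force: 59.3
```

Request:
servo_tool(
  motion=[-1,0,0,0.02,0,-1,0,0,0.03,0,-1,0,0,0.03,0],
)

```text
time: 10.8
tool_pos: [0.5154, 0.1051, 0.1102]
tool_rot: [-0.0, 0.988, 0.155, -0.0]
contact_force: [-0.9, 0.5, -0.9]
gripper_width: 0.165
grasp_force: 59.3
```

Request:
servo_tool(
  motion=[-1,0,0,0.02,0,-1,0,0,0.025,0,-1,0,0,0.025,0],
)

```text
time: 11.18
tool_pos: [0.5155, 0.105, 0.1073]
tool_rot: [0.0, 0.988, 0.155, -0.0]
contact_force: [-0.6, 0.4, -0.4]
gripper_width: 0.165
grasp_force: 59.3
```

Request:
servo_tool(
  motion=[-1,0,0,0.02,0,-1,0,0,0.025,0,-1,0,0,0.025,0],
)

```text
time: 11.55
tool_pos: [0.5159, 0.1051, 0.105]
tool_rot: [0.0, 0.988, 0.155, 0.0]
contact_force: [-1.1, -0.7, 4.6]
gripper_width: 0.165
grasp_force: 59.8
```

Request:
servo_tool(
  motion=[-1,0,0,0.02,0,-1,0,0,0.025,0,-1,0,0,0.025,0],
)

```text
time: 11.92
tool_pos: [0.5157, 0.1051, 0.1013]
tool_rot: [0.0, 0.988, 0.155, 0.0]
contact_force: [-0.2, 0.0, 2.4]
gripper_width: 0.168
grasp_force: 59.8
```

First touch came near TCP 0.106, so it should lock near 0.088. I'll keep pushing gently.

Request:
servo_tool(
  motion=[-1,0,0,0.02,0,-1,0,0,0.025,0,-1,0,0,0.025,0],
)

```text
time: 12.3
tool_pos: [0.5156, 0.105, 0.0982]
tool_rot: [0.0, 0.988, 0.155, 0.0]
contact_force: [-0.3, -0.6, 2.6]
gripper_width: 0.165
grasp_force: 59.8
```

Request:
servo_tool(
  motion=[-1,0,0,0.02,0,-1,0,0,0.025,0,-1,0,0,0.025,0],
)

```text
time: 12.68
tool_pos: [0.5156, 0.105, 0.0953]
tool_rot: [0.0, 0.988, 0.155, 0.0]
contact_force: [0.4, 0.3, 3.6]
gripper_width: 0.166
grasp_force: 59.8
```

Request:
servo_tool(
  motion=[-1,0,0,0.015,0,-1,0,0,0.02,0,-1,0,0,0.02,0],
)

```text
time: 13.05
tool_pos: [0.5156, 0.105, 0.0929]
tool_rot: [0.0, 0.988, 0.155, 0.0]
contact_force: [-0.2, -0.7, 4.2]
gripper_width: 0.168
grasp_force: 59.9
```

Request:
servo_tool(
  motion=[-1,0,0,0.01,0,-1,0,0,0.02,0,-1,0,0,0.02,0],
)

```text
time: 13.42
tool_pos: [0.5153, 0.105, 0.09]
tool_rot: [0.0, 0.988, 0.155, -0.0]
contact_force: [1.0, -0.2, 3.2]
gripper_width: 0.171
grasp_force: 59.6
```

Request:
servo_tool(
  motion=[-1,0,0,0.008,0,-1,0,0,0.012,0,-1,0,0,0.012,0],
)

```text
time: 13.8
tool_pos: [0.5156, 0.105, 0.0891]
tool_rot: [0.0, 0.988, 0.155, 0.0]
contact_force: [0.4, -0.6, 3.7]
gripper_width: 0.167
grasp_force: 59.7
```

Request:
servo_tool(
  motion=[-1,0,0,0.006,0,-1,0,0,0.012,0,-1,0,0,0.012,0],
)

```text
time: 14.18
tool_pos: [0.5157, 0.1051, 0.088]
tool_rot: [0.0, 0.988, 0.155, 0.0]
contact_force: [-0.5, -1.2, 5.1]
gripper_width: 0.165
grasp_force: 60.1
```

Request:
servo_tool(
  motion=[-1,0,0,0.006,0,-1,0,0,0.01,0,-1,0,0,0.01,0],
)

```text
time: 14.55
tool_pos: [0.5161, 0.1052, 0.0879]
tool_rot: [-0.0, 0.988, 0.155, 0.0]
contact_force: [-1.2, -0.1, 9.2]
gripper_width: 0.168
grasp_force: 60.3
```

Request:
servo_tool(
  motion=[-1,0,0,0.006,0,-1,0,0,0.01,0,-1,0,0,0.01,0],
)

```text
time: 14.92
tool_pos: [0.5165, 0.1053, 0.0878]
tool_rot: [-0.0, 0.988, 0.155, 0.001]
contact_force: [-3.2, -1.5, 14.9]
gripper_width: 0.164
grasp_force: 61.1
```

Request:
servo_tool(
  motion=[-1,0,0,0.005,0,-1,0,0,0.005,0],
)

```text
time: 15.18
tool_pos: [0.5166, 0.1053, 0.0878]
tool_rot: [-0.0, 0.988, 0.155, 0.001]
contact_force: [-4.1, -0.3, 17.3]
gripper_width: 0.164
grasp_force: 61.5
```

Request:
servo_tool(
  motion=[-1,0,0,-0.02,0,-1,0,0,-0.04,0,-1,0,0,-0.04,0],
)

```text
time: 15.55
tool_pos: [0.5156, 0.1051, 0.0895]
tool_rot: [0.0, 0.988, 0.155, 0.0]
contact_force: [0.6, -1.7, 3.8]
gripper_width: 0.17
grasp_force: 59.8
```

Request:
servo_tool(
  motion=[-1,0,0,-0.01,0,-1,0,0,-0.02,0,-1,0,0,-0.02,0],
)

```text
time: 15.92
tool_pos: [0.5148, 0.1049, 0.0902]
tool_rot: [-0.0, 0.988, 0.155, -0.001]
contact_force: [4.7, -1.1, -8.1]
gripper_width: 0.167
grasp_force: 58.6
```

Pulling up meets 8 N of resistance, so the tube is locked with about 2 mm of play. I'll relax the pull, let go and rise.

Request:
servo_tool(
  motion=[-1,0,0,0.015,0,-1,0,0,0.015,0,-0.3,0,0,0.015,0,-0.3,0,0,0.015,0,-0.3,0,0,0.015,0],
)

```text
time: 16.55
tool_pos: [0.5154, 0.1052, 0.0902]
tool_rot: [-0.0, 0.988, 0.155, -0.0]
contact_force: [0.3, -0.5, 0.7]
gripper_width: 0.355
grasp_force: 0.0
```

Request:
servo_tool(
  motion=[-0.2,0,0,0,0,-0.2,0,0,-0.2,0,-0.2,0,0,-0.5,0,-0.2,0,0,-0.8,0,-0.2,0,0,-0.9,0],
)

```text
time: 17.18
tool_pos: [0.5168, 0.1052, 0.2009]
tool_rot: [0.0, 0.988, 0.155, 0.002]
contact_force: [-0.6, 0.8, 0.5]
gripper_width: 0.397
grasp_force: 0.0
```

Request:
servo_tool(
  motion=[-0.2,-0.2,0,-0.2,0,-0.2,-0.5,0,-0.3,0,-0.2,-0.6,0,-0.3,0,-0.2,-0.6,0,-0.3,0,-0.2,-0.6,0,-0.3,0],
)

```text
time: 17.8
tool_pos: [0.4471, 0.0831, 0.233]
tool_rot: [-0.0, 0.988, 0.155, -0.001]
contact_force: [-0.4, -0.5, -0.2]
gripper_width: 0.395
grasp_force: 0.0
```

```bash
python3 - <<'E'
from h import *
s=manip.state();print(s["time"],s["tool_pos"],s["contact_force"])
img,d,W=cloud("wrist");save(img,"w4")
for z in((.066,.080),(.085,.108),(.108,.118),(.118,.14)):
    p,c=ring(W,(.516,.104),*z,r=.03)
    if len(p):print(z,len(p),p.mean(0),c)
m=np.hypot(W[...,0]-.516,W[...,1]-.104)<.007
print("top z",np.nanpercentile(W[m][:,2],[90,98]))
E
```

```text
17.8 [0.44710746 0.08313777 0.23297969] [-0.40569278 -0.52532718 -0.21963389]
(0.066, 0.08) 2184 [0.51647827 0.10400568] ((516.0198364257812, 103.9000473022461), 23.439525604248047)
(0.108, 0.118) 8 [0.51818415 0.10226663] ((516.0947875976562, 104.05939483642578), 7.979377269744873)
(0.118, 0.14) 438 [0.51603356 0.10409317] ((516.048828125, 104.12244415283203), 7.963144779205322)
top z [0.12953804 0.13001933]
```

View pics/w4.png

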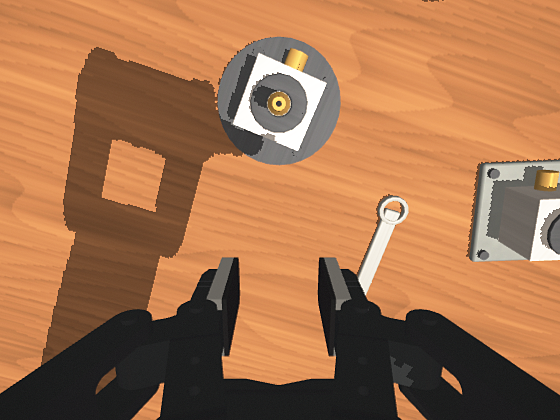

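The tube stands upright in fitting_b at pixel (279, 103), concentric with the ring. Its top reads z ≈ 0.130, which puts the foot near 26 mm, and it stayed put after I let go.

```bash
python3 -c "
from plant import job_done
print(job_done())"
```

```text
the job is handed in; nothing more can be done
None
```

I released the tube from fitting_a and pushed it into fitting_b, where it held against an 8 N pull and then stood upright with its foot at about 26 mm. I let go and handed the job in at about 18 s; the hand-in reported no verdict, and I didn't recheck that ring_a had sprung back up.

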